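# Put the spare objective into dry storage

## Task

Stand the lens canister that is nearest the lid upright inside the open dry-storage pot, then put the loose white lid on the pot so that its step sits inside the mouth and the lid lies flat and level on the rim all round, and let go. Set both down rather than dropping them, do not shove the pot about, and leave the bottles and the tally counter near the work as they are.

Things in the scene. Friction and masses are not known exactly. Their poses are not given: they have to be found in the camera images.
- pot_rim (a point): Centre of the mouth of the dry-storage pot, level with the rim; z up along its axis. The pot is a round open vessel, clear walls, blue bands round foot and rim, outer diameter 131 mm, inside diameter 120 mm, wall 4 mm, inner floor 66 mm below this point, underside 72 mm below it, 0.9 kg, loose, standing on the flat blue towel (2.5 mm thick).
- lid_knob (a point): Grip point on the axis of the lid's upright blue round knob (diameter 24 mm, 30 mm tall): 12 mm below the knob's top, 18 mm above the white plate's top, 30 mm above the lid's underside; z up along the lid's axis. 30 mm above the worktop at the start, 24 mm above the pot's rim when the lid is seated.
- lid_seat (a point): Centre of the underside of the lid's white plate, the face that lies on the rim: 24 mm below point lid_knob, 6 mm above the underside of the step; z up along the lid's axis. Coincides with point pot_rim when seated.
- lid: Loose lid: round white plate, diameter 128 mm, 6 mm thick, with a black locating step below (diameter 115 mm, 6 mm deep, lower edge bevelled 3 mm) and a blue knob on top; about 0.2 kg. Starts flat on the worktop on its step. Seated, the plate lies on the pot's rim, the step inside the mouth with 2.5 mm play all round. Origin: centre of the step's underside, z up.
- canister_centre (a point): Centre, half-way up, of the lens canister: a clear round canister with a black screw foot, 59 mm tall, standing upright. The clear part has diameter 35 mm (from 14 mm up to the top), the black foot 40 mm (lowest 14 mm). About 0.14 kg. Z up along its axis.
- canister: The lens canister, as above; origin at the centre of its underside, z up.
- stain_bottle: Bystander: brown dropper bottle, 38 mm diameter, 116 mm tall; origin at the centre of its underside.
- oil_bottle: Bystander: small bottle with white cap, 24 mm diameter, 57 mm tall; origin at the centre of its underside.
- tally_counter: Bystander: grey hand tally counter, 54 x 52 x 21 mm, lying flat; origin at the centre of its underside.
Mind the look-alikes: they are no part of the job. Leave any orange look-alike of the canister alone.

How it is judged (in metres and radians):
On the way:
1. the canister stands upright on the floor of the pot and has been let go (horizontal distance between canister_centre and pot_rim below 0.045 m and z of canister_centre in the frame of pot_rim between -0.042 and -0.032 m and angle between canister_centre's own z axis and vertical below 0.1 rad and contact force between the fingers and canister below 0.05 N and linear speed of canister below 0.03 m/s), for 0.1 s.
At the end, for the whole second after the job is handed in: The canister stands upright (0.1 rad) on the pot's floor; the lid is seated: plate within 2 mm of the rim, centred within 5 mm, parallel to the rim within 0.025 rad and level within 0.035 rad; the pot is upright and within 40 mm of its start; lid and canister are released and at rest (horizontal distance between canister_centre and pot_rim below 0.045 m and z of canister_centre in the frame of pot_rim between -0.042 and -0.032 m and angle between canister_centre's own z axis and vertical below 0.1 rad and horizontal distance between lid_seat and pot_rim below 0.005 m and z of lid_seat in the frame of pot_rim between -0.003 and 0.002 m and angle between the z axis of lid_seat and the z axis of pot_rim, either way round below 0.025 rad and angle between each of lid_seat, pot_rim's own z axis and vertical below 0.035 rad and distance of pot_rim from where it was at the start of the episode below 0.04 m and linear speed of each of lid, canister below 0.02 m/s and contact force between the fingers and lid below 0.05 N); the robot touches nothing.
It fails at once if the lid is dropped (falls unheld faster than 0.35 m/s, about 6 mm of free fall) (contact force between the fingers and lid below 0.02 N and linear speed of lid above 0.35 m/s).
It fails at once if the canister is dropped or knocked (moves unheld faster than 0.4 m/s, about 8 mm of free fall) (contact force between the fingers and canister below 0.02 N and linear speed of canister above 0.4 m/s).
It fails at once if the pot is shoved more than 40 mm (distance of pot_rim from where it was at the start of the episode above 0.04 m).
It fails at once if a bottle or the tally counter is moved by more than 25 mm or tipped over (distance of any of stain_bottle, oil_bottle, tally_counter from where it was at the start of the episode above 0.025 m or angle between any of stain_bottle, oil_bottle, tally_counter's own z axis and vertical above 0.35 rad).
It also fails if it takes over 67 s, if anything falls off the work surface, if the arm or the gripper's body presses on something with over 40 N, if the wrist force passes 120 N, or if a joint passes its speed limit or range.

## Robot

A 7-joint arm with a two-finger parallel gripper is mounted at the origin on a cart in front of the work surface, level with it; the furniture and walls round the work are solid. World frame = base frame: x ahead of the robot, y to its left, z up, the work surface at z = 0. Lengths are in mm, angles in rad, forces in N, time in s.
With the tool pointing down it reaches from about 350 to 900 mm from the base axis. Payload 8.1 kg.
Tool frame: the origin (TCP) lies where the fingers leave the gripper's body, on its centre line; the fingertips stand 66 mm ahead of it and the grasp point (between the pads) lies 47 mm ahead of it; z points along the fingers, y is the line along which they close (so a half turn about z gives the same grasp; the last joint's range is limited). The gripper opens to 92 mm and grips with 3 to 60 N. Pads are 19 mm wide; open, the fingers measure 130 mm over their backs; the gripper's body (75 mm by 190 mm) begins 47 mm behind the grasp point.
Start: joints at [-1.265, 0.434, 0.025, 1.573, -0.012, 1.134, -0.075], TCP at [248.469, 573.499, 292.242] pointing down, gripper open.
Joint ranges: [-2.62, 2.62], [-0.44, 2.09], [-1.27, 1.32], [0.08, 2.57], [-1.32, 4.46], [0.12, 2], [-2.74, 2.74]. Speed limits (rad/s): [2.22, 2.22, 3.01, 3.01, 3.14, 3.14, 3.14].

## Interface

Orientations are given as [roll, pitch, yaw] about the fixed x, y, z axes, in that order (R = Rz(yaw) Ry(pitch) Rx(roll)).
In Python, from station import bot gives the robot as it stands.
- The arm moves only by the tool play_rows, never from a script. Its argument "moves" is one flat list of numbers, 7 for each row, row after row: the shift along the world's x, y, z in units of 25 mm (1.0 is 25 mm), then the turn, a rotation vector about the world's x, y, z in units of 5 degrees (1.0 is 5 degrees), then the finger opening in mm, from 0 to 91.8. In form: [x, y, z, rx, ry, rz, jaw, x, y, z, rx, ry, rz, jaw, ...]. A call has 1 to 20 rows; each row is the pose to reach, as a shift and turn from the pose commanded when the call began; what a row does not reach only later rows make up. A row lasts 1/12 s, in which the tool goes at most 41.7 mm and 7.16 degrees, less where a joint would pass 70% of its speed; a pose out of reach is approached as far as the arm can. A call with a gripper value outside its range is refused whole. The fingers move at their own pace and stop on an object; "grip_force" is the grip in N (left out, the last holds). Time passes only in rows, so rows that repeat a pose let the fingers close. It gives the time, the measured TCP pose, the force, the opening and the grip force at its end, in the units of the state.
- bot.observe(): the state, without advancing time (a new reading comes with each control period).
- bot.read_camera(name): name is "side" or "top"; returns the picture (400x640x3 uint8, red, green, blue); there is no depth.
- bot.camera_params(name): a dict with "mtx" (3x3 intrinsics, pixels), "k1" (the pictures are not rectified: a ray, as slopes to the right and down, at radius r is drawn at 1 + k1 r^2 times it, then the intrinsics apply), "pose" (4x4, takes a point from camera to world coordinates). Camera axes: x right, y down, z forward; pixel columns grow to the right and rows downward; lengths in mm; the calibration is good to about 2 mm. A picture is of the moment at which its call begins. camera_params takes no time and is no camera call.
- bot.close_job(): hands the job in; it is judged then, once.
The state is a dict: "time": time; "joint_pos": joint angles; "qvel": joint speeds; "joint_efforts": joint torques, N m; "ee_pos": TCP position; "tool_rot": TCP orientation; "contact_force": force on the tool from outside, world axes, zero at the start; "moment": the same for the moment, N m; "opening": finger opening in mm; "gripper_force": force on a finger pad.
Only numpy, scipy, OpenCV 4.12 (cv2) and the standard library are available. Lean on these libraries where they do the work, as an engineer would, in place of code of your own. Each camera call takes 0.05 s, during which the arm holds its last target. There are 200 camera calls.

## Working session

There is one attempt and no reset: what is moved stays moved. The work goes in short steps, Python scripts to look and compute and a tool call to move; the robot and the scene stay as the last step left them, time stands still between calls to the robot, and variables do not carry over. Pictures are saved under pics/ and viewed, at most 10 in all, crops included, and the job is handed in when it is done.

Besides the shell and the picture viewer there is one more tool, called as a command line: name --argument value ..., lists and objects as JSON in quotes. play_rows: Moves the arm, as the interface text tells. Its arguments: {"type":"object","properties":{"moves":{"type":"array","items":{"type":"number"}},"grip_force":{"type":"number"}},"required":["moves"]}

```bash
mkdir -p pics
python3 - <<'E'
from station import bot
import cv2
for n in ("side","top"):
    cv2.imwrite(f"pics/{n}0.png",bot.read_camera(n)[:,:,::-1]); p=bot.camera_params(n); print(n,p)
s=bot.observe(); print(s)
E
```

```text
side {'mtx': array([[510.97213629,   0.        , 312.53905205],
       [  0.        , 510.97213629, 204.17450823],
       [  0.        ,   0.        ,   1.        ]]), 'k1': -0.06676632721618243, 'pose': array([[ 9.30713582e-01, -1.25858701e-01,  3.43412021e-01,
         1.98489059e+02],
       [-3.65637425e-01, -3.43348180e-01,  8.65113461e-01,
        -9.81891862e+02],
       [ 9.02783631e-03, -9.30737135e-01, -3.65577466e-01,
         4.09913992e+02],
       [ 0.00000000e+00,  0.00000000e+00,  0.00000000e+00,
         1.00000000e+00]])}
top {'mtx': array([[520.01100235,   0.        , 328.31505784],
       [  0.        , 520.01100235, 194.42024045],
       [  0.        ,   0.        ,   1.        ]]), 'k1': -0.16848143077847993, 'pose': array([[ 2.31630413e-03, -9.89747001e-01,  1.42812843e-01,
         3.63037804e+02],
       [-9.99513051e-01, -6.73544641e-03, -3.04679298e-02,
        -1.49347973e+02],
       [ 3.11174504e-02, -1.42672728e-01, -9.89280646e-01,
         1.19180394e+03],
       [ 0.00000000e+00,  0.00000000e+00,  0.00000000e+00,
         1.00000000e+00]])}
{'time': 0.1, 'joint_pos': array([-1.26457615,  0.4351746 ,  0.02494881,  1.57399266, -0.01158963,
        1.13399118, -0.07511754]), 'qvel': array([ 0.00018659, -0.00154956, -0.00041749, -0.00317375, -0.0009074 ,
        0.00010596,  0.00028192]), 'joint_efforts': array([ 3.71316259e-03, -6.69127679e+01,  9.88485105e-01, -3.15144897e+01,
       -6.04289537e-02,  3.74431140e-02,  9.49824198e-05]), 'ee_pos': array([248.34214869, 573.1518882 , 291.51506609]), 'tool_rot': array([-3.14017744e+00,  1.28874820e-04,  2.73271262e+00]), 'contact_force': array([ 0.26652257,  0.63219321, -0.14264422]), 'moment': array([-0.01963336, -0.01563165, -0.02956345]), 'gripper_force': 0.0, 'opening': 91.65889313171604}
```

View pics/side0.png

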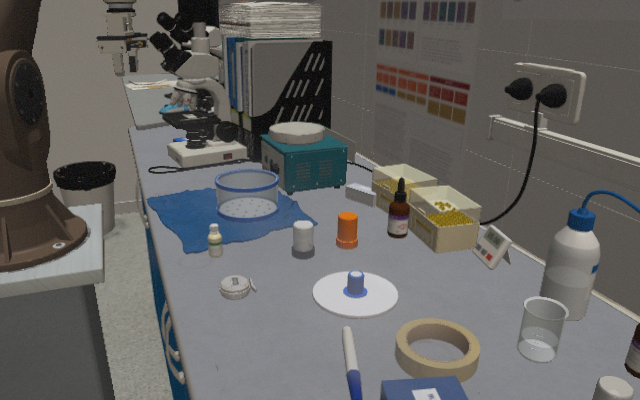

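View pics/top0.png

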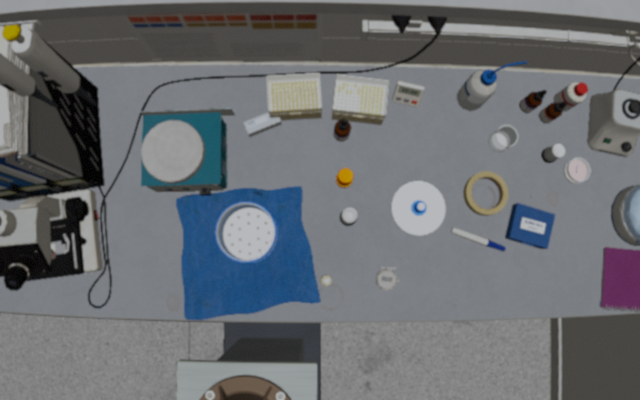

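Side view: clear canister at (303,238), orange one at (347,230), lid knob at (355,283), pot at (247,195). Top view: canister (349,215), orange (345,178), lid knob (419,208), pot (247,233), oil bottle (327,281), tally counter (387,279), stain bottle (343,128).

```bash
cat > h.py <<'E'
import numpy as np, cv2
from station import bot
def cam(n):
    p=bot.camera_params(n); T=np.array(p["pose"]); D=np.array([p["k1"],0,0,0,0.]); return p["mtx"],D,T
def hit(n,uv,z):
    K,D,T=cam(n); q=cv2.undistortPoints(np.array(uv,float).reshape(-1,1,2),K,D)[:,0]
    d=np.c_[q,np.ones(len(q))]@T[:3,:3].T; c=T[:3,3]
    return c+d*((z-c[2])/d[:,2])[:,None]
def proj(n,P):
    K,D,T=cam(n); R=T[:3,:3].T
    return cv2.projectPoints(np.array(P,float).reshape(-1,1,3),cv2.Rodrigues(R)[0],-R@T[:3,3],K,D)[0][:,0]
def circ(c,r,z,n=60):
    a=np.linspace(0,2*np.pi,n); return np.c_[c[0]+r*np.cos(a),c[1]+r*np.sin(a),0*a+z]
def draw(n,img,circles):
    for c,r,z,s in circles:
        cv2.polylines(img,[np.round(proj(n,circ(c,r,z))*s*16).astype(int)],True,(0,0,255),1,cv2.LINE_AA,4)
E
python3 - <<'E'
from h import *
np.set_printoptions(precision=1,suppress=True)
print("can top",hit("top",[[349,215]],55),"side",hit("side",[[303,225]],59))
print("lid knob",hit("top",[[419,207.5]],42), "side",hit("side",[[355,273]],42))
print("pot",hit("top",[[247,232]],74.5),"side",hit("side",[[247,180.5]],74.5))
print("oil",hit("top",[[327,281]],57),"tally",hit("top",[[387,279]],20),"stain",hit("top",[[343,128]],116),"orange",hit("top",[[345,177]],59))
img=cv2.imread("pics/top0.png");c=img[110:310,170:470]
c=cv2.resize(c,None,fx=2.6,fy=2.6,interpolation=cv2.INTER_CUBIC)
sc=2.6
def d(cc,r,z):
    p=(proj("top",circ(cc,r,z))-[170,110]+.5)*sc; cv2.polylines(c,[np.round(p*16).astype(int)],True,(0,0,255),1,cv2.LINE_AA,4)
L=hit("top",[[419,207.5]],42)[0];C=hit("top",[[349,215]],55)[0];P=hit("top",[[247,232]],74.5)[0]
d(L,64,12);d(L,12,42);d(C,17.5,59);d(C,20,0);d(P,65.5,74.5);d(P,65.5,3)
cv2.imwrite("pics/t1.png",c)
E
```

```text
can top [[ 481.7 -230.    55. ]] side [[ 477.4 -236.1   59. ]]
lid knob [[ 500.7 -389.1   42. ]] side [[ 501.5 -390.4   42. ]]
pot [[441.5  -9.1  74.5]] side [[436.6 -19.9  74.5]]
oil [[ 337.5 -181.9   57. ]] tally [[ 341.  -317.9   20. ]] stain [[ 662.1 -213.6  116. ]] orange [[ 565.8 -221.1   59. ]]
```

View pics/t1.png

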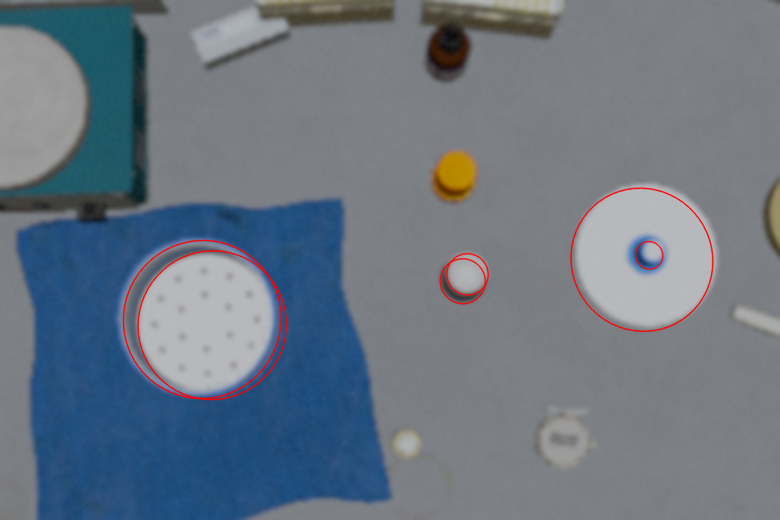

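Run:
```python
from h import *
img=cv2.imread("pics/side0.png");x0,y0,sc=200,150,4.
c=cv2.resize(img[y0:y0+150,x0:x0+200],None,fx=sc,fy=sc,interpolation=cv2.INTER_CUBIC)
def d(cc,r,z):
    p=(proj("side",circ(cc,r,z))-[x0,y0]+.5)*sc; cv2.polylines(c,[np.round(p*16).astype(int)],True,(0,0,255),1,cv2.LINE_AA,4)
L=(502.,-390);C=(480,-229);P=(443,-5)
d(L,64,12);d(L,12,42);d(C,17.5,59);d(C,20,0);d(P,65.5,74.5);d(P,65.5,3)
cv2.imwrite("pics/s1.png",c)
```

```text
(no output)
```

View pics/s1.png

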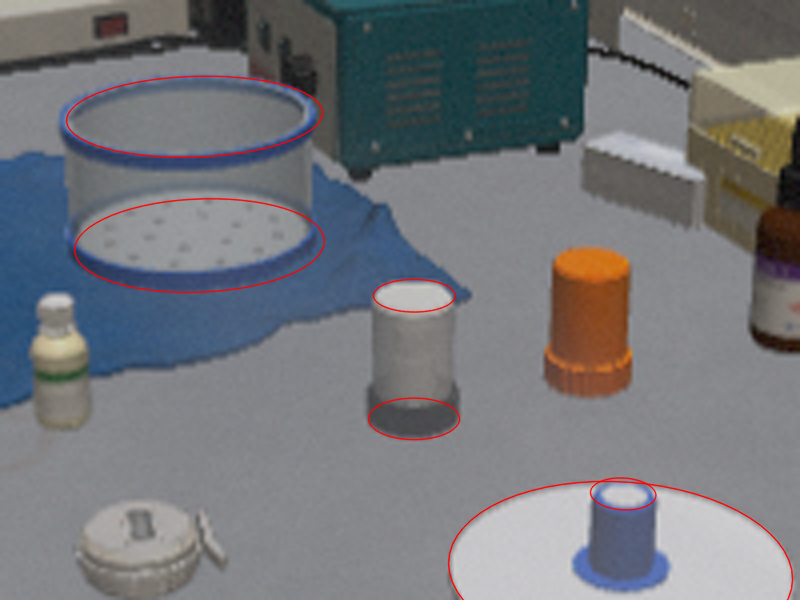

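Overlays confirm (mm): canister (480,-229), lid (502,-390), pot about (440,-4). In the side crop the canister (top 413,296) and the lid knob (623,494) match; the pot rim is about 1 px left of the overlay. I'll swing over at height, keeping clear of the microscope.

play_rows --moves '[-0.1, -1.5, 0, 0, 0, 1, 91, -0.3, -3, 0, 0, 0, 2, 91, -0.5, -4.5, 0, 0, 0, 3, 91, -0.6, -6, 0, 0, 0, 4, 91, -0.7, -7.5, 0, 0, 0, 4.7, 91, -0.7, -9, 0, 0, 0, 4.7, 91, 0, -10.5, 0, 0, 0, 4.7, 91, 0.7, -12, 0, 0, 0, 4.7, 91, 1.4, -13.5, 0, 0, 0, 4.7, 91, 2, -15, 0, 0, 0, 4.7, 91, 2.7, -16.5, 0, 0, 0, 4.7, 91, 3.5, -18, 0, 0, 0, 4.7, 91, 4.3, -19.5, 0, 0, 0, 4.7, 91, 5, -21, 0, 0, 0, 4.7, 91, 5.7, -22.5, 0, 0, 0, 4.7, 91, 6.4, -24, 0, 0, 0, 4.7, 91, 7.1, -25.5, 0, 0, 0, 4.7, 91, 7.8, -27, 0, 0, 0, 4.7, 91, 8.5, -28.5, 0, 0, 0, 4.7, 91, 8.8, -29.5, 0, 0, 0, 4.7, 91]' --grip_force 15

```text
time: 1.77
ee_pos: [469.7, -167.7, 292.3]
tool_rot: [-3.14, 0.001, 3.141]
contact_force: [0.8, 0.1, -0.9]
opening: 91.1
gripper_force: 0.0
```

play_rows --moves '[0.2, -1.3, 0, 0, 0, 0, 91, 0.45, -2.6, -0.5, 0, 0, 0, 91, 0.45, -2.6, -1.5, 0, 0, 0, 91, 0.45, -2.6, -2.5, 0, 0, 0, 91, 0.45, -2.6, -3.5, 0, 0, 0, 91, 0.45, -2.6, -4.5, 0, 0, 0, 91, 0.45, -2.6, -5.3, 0, 0, 0, 91, 0.45, -2.6, -5.8, 0, 0, 0, 91, 0.45, -2.6, -5.8, 0, 0, 0, 91, 0.45, -2.6, -5.8, 0, 0, 0, 91, 0.45, -2.6, -5.8, 0, 0, 0, 91]'

```text
time: 2.68
ee_pos: [480.1, -229.3, 148.0]
tool_rot: [-3.141, 0.001, -3.14]
contact_force: [-0.9, 0.2, 0.4]
opening: 91.1
gripper_force: 0.0
```

Run:
```python
from h import *
img=bot.read_camera("side")[:,:,::-1].copy();s=bot.observe();e=s["ee_pos"];print(e)
x0,y0,sc=220,130,4.
c=cv2.resize(img[y0:y0+150,x0:x0+200],None,fx=sc,fy=sc,interpolation=cv2.INTER_CUBIC)
p=(proj("side",[e+[0,0,-t] for t in (0,47,66,130,66)]+[[480,-229,59]])-[x0,y0]+.5)*sc
for q in p: cv2.circle(c,tuple(int(v) for v in q),3,(0,0,255),-1)
cv2.imwrite("pics/s2.png",c)
```

```text
[ 480.24535982 -229.30339058  148.22262931]
```

View pics/s2.png

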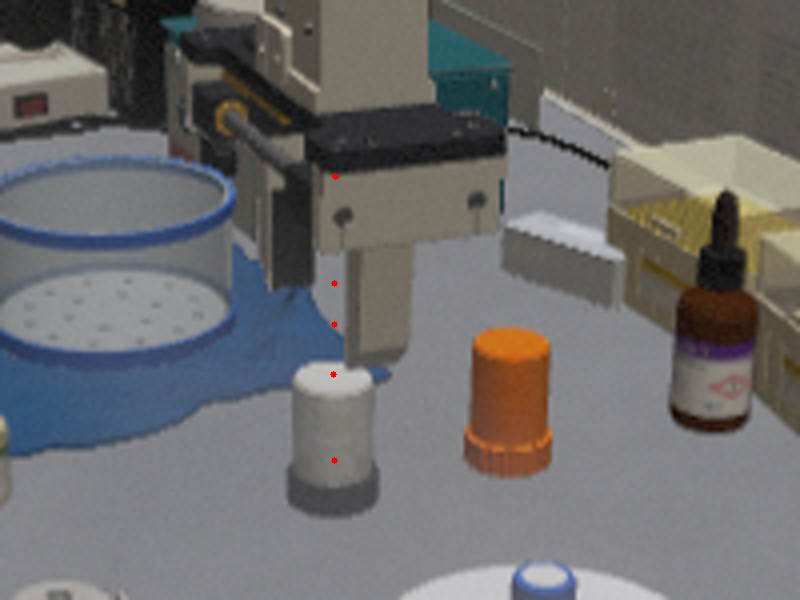

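The canister top centre (333,378) sits right under the projected tool axis and the near finger (378,365) is clear of it. Going down to grasp.

play_rows --moves '[0, 0, -0.6, 0, 0, 0, 91, 0, 0, -1.2, 0, 0, 0, 91, 0, 0, -1.8, 0, 0, 0, 91, 0, 0, -2.25, 0, 0, 0, 91, 0, 0, -2.25, 0, 0, 0, 70, 0, 0, -2.25, 0, 0, 0, 55, 0, 0, -2.25, 0, 0, 0, 45, 0, 0, -2.25, 0, 0, 0, 38, 0, 0, -2.25, 0, 0, 0, 32, 0, 0, -2.25, 0, 0, 0, 30, 0, 0, -2.25, 0, 0, 0, 30, 0, 0, -2.25, 0, 0, 0, 30, 0, 0, -2.25, 0, 0, 0, 30, 0, 0, -2.25, 0, 0, 0, 30, 0, 0, -2.25, 0, 0, 0, 30, 0, 0, -2.25, 0, 0, 0, 30, 0, 0, -2.25, 0, 0, 0, 30, 0, 0, -2.25, 0, 0, 0, 30]'

```text
time: 4.23
ee_pos: [479.8, -229.1, 91.1]
tool_rot: [-3.142, 0.0, -3.14]
contact_force: [1.1, 0.4, 2.5]
opening: 34.6
gripper_force: 15.0
```

play_rows --moves '[0, 0, 0.5, 0, 0, 0, 30, 0, 0, 1.2, 0, 0, 0, 30, 0, 0, 2.2, 0, 0, 0, 30, 0, 0, 3.2, 0, 0, 0, 30, 0, 0, 4, 0, 0, 0, 30, -0.1, 0.6, 4.4, 0, 0, 0, 30, -0.3, 1.6, 4.4, 0, 0, 0, 30, -0.5, 2.8, 4.4, 0, 0, 0, 30, -0.7, 4, 4.4, 0, 0, 0, 30, -0.9, 5.2, 4.4, 0, 0, 0, 30, -1.1, 6.4, 4.4, 0, 0, 0, 30, -1.3, 7.5, 4.4, 0, 0, 0, 30, -1.5, 8.4, 4.4, 0, 0, 0, 30, -1.6, 9, 4.4, 0, 0, 0, 30, -1.6, 9, 4.4, 0, 0, 0, 30, -1.6, 9, 4.4, 0, 0, 0, 30, -1.6, 9, 4.4, 0, 0, 0, 30]'

```text
time: 5.65
ee_pos: [439.7, -4.6, 201.0]
tool_rot: [-3.141, 0.0, -3.141]
contact_force: [-0.5, -0.3, -1.2]
opening: 34.3
gripper_force: 15.0
```

Run:
```python
from h import *
img=bot.read_camera("side")[:,:,::-1].copy();s=bot.observe();e=s["ee_pos"];print(e,s["opening"])
x0,y0,sc=160,90,4.
c=cv2.resize(img[y0:y0+150,x0:x0+200],None,fx=sc,fy=sc,interpolation=cv2.INTER_CUBIC)
def d(cc,r,z):
    p=(proj("side",circ(cc,r,z))-[x0,y0]+.5)*sc; cv2.polylines(c,[np.round(p*16).astype(int)],True,(0,0,255),1,cv2.LINE_AA,4)
d(e,20,e[2]-91);d((440,-4),65.5,74.5);d((440,-4),60,8.5)
cv2.imwrite("pics/s3.png",c)
```

```text
[439.80428378  -4.96231998 201.00142176] 35.05376911603838
```

View pics/s3.png

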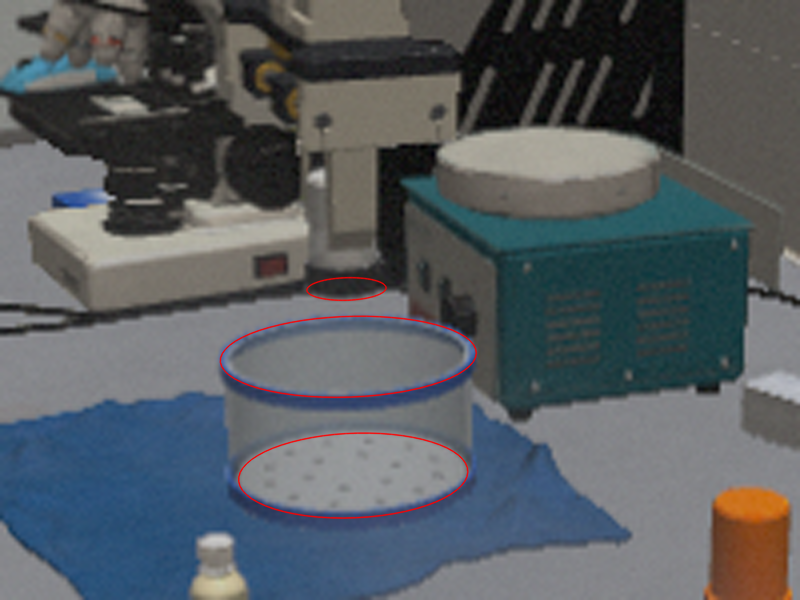

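The canister bottom (343,290) hangs centred over the pot, and the rim overlay (220–476) fits. Lowering to just above the floor.

play_rows --moves '[0, 0, -0.5, 0, 0, 0, 30, 0, 0, -1.2, 0, 0, 0, 30, 0, 0, -1.9, 0, 0, 0, 30, 0, 0, -2.6, 0, 0, 0, 30, 0, 0, -3.2, 0, 0, 0, 30, 0, 0, -3.6, 0, 0, 0, 30, 0, 0, -3.85, 0, 0, 0, 30, 0, 0, -3.95, 0, 0, 0, 30, 0, 0, -3.95, 0, 0, 0, 30, 0, 0, -3.95, 0, 0, 0, 30, 0, 0, -3.95, 0, 0, 0, 30]'

```text
time: 6.62
ee_pos: [440.2, -4.1, 102.8]
tool_rot: [3.141, 0.001, -3.141]
contact_force: [-0.3, -0.2, -1.8]
opening: 34.8
gripper_force: 15.0
```

play_rows --moves '[0, 0, -0.03, 0, 0, 0, 30, 0, 0, -0.06, 0, 0, 0, 30, 0, 0, -0.09, 0, 0, 0, 30, 0, 0, -0.12, 0, 0, 0, 30, 0, 0, -0.12, 0, 0, 0, 30, 0, 0, -0.12, 0, 0, 0, 30]'

```text
time: 7.12
ee_pos: [439.8, -3.9, 99.5]
tool_rot: [3.141, 0.0, -3.14]
contact_force: [-0.9, 0.3, 4.9]
opening: 34.5
gripper_force: 15.0
```

play_rows --moves '[0, 0, 0, 0, 0, 0, 38, 0, 0, 0, 0, 0, 0, 42, 0, 0, 0, 0, 0, 0, 46, 0, 0, 0, 0, 0, 0, 50, 0, 0, 0, 0, 0, 0, 54, 0, 0, 0, 0, 0, 0, 56, 0, 0, 0, 0, 0, 0, 56, 0, 0, 0, 0, 0, 0, 56, 0, 0, 0, 0, 0, 0, 56, 0, 0, 0.6, 0, 0, 0, 56, 0, 0, 1.4, 0, 0, 0, 56, 0, 0, 2.4, 0, 0, 0, 56, 0, 0, 3.4, 0, 0, 0, 56, 0, 0, 4, 0, 0, 0, 56, 0, 0, 4, 0, 0, 0, 56]'

```text
time: 8.37
ee_pos: [441.2, -4.0, 201.9]
tool_rot: [3.14, 0.005, -3.14]
contact_force: [1.2, 0.0, 0.3]
opening: 56.2
gripper_force: 0.0
```

play_rows --moves '[0.2, -1, 0, 0, 0, 0, 56, 0.4, -2.3, 0, 0, 0, 0, 56, 0.6, -3.7, 0, 0, 0, 0, 56, 0.8, -5.1, 0, 0, 0, 0, 56, 1, -6.5, 0, 0, 0, 0, 56, 1.3, -7.9, 0, 0, 0, 0, 56, 1.5, -9.3, 0, 0, 0, 0, 56, 1.7, -10.7, 0, 0, 0, 0, 56, 2, -12.1, 0, 0, 0, 0, 56, 2.2, -13.5, -0.4, 0, 0, 0, 56, 2.4, -14.7, -1, 0, 0, 0, 56, 2.5, -15.45, -1.7, 0, 0, 0, 56, 2.5, -15.45, -2.4, 0, 0, 0, 56, 2.5, -15.45, -2.6, 0, 0, 0, 56, 2.5, -15.45, -2.6, 0, 0, 0, 56, 2.5, -15.45, -2.6, 0, 0, 0, 56]'

```text
time: 9.7
ee_pos: [502.2, -389.3, 133.9]
tool_rot: [3.14, -0.001, -3.14]
contact_force: [0.1, -0.2, 0.2]
opening: 55.9
gripper_force: 0.0
```

Run:
```python
from h import *
img=bot.read_camera("side")[:,:,::-1].copy();s=bot.observe();e=s["ee_pos"];print(e,s["opening"])
x0,y0,sc=200,150,4.
c=cv2.resize(img[y0:y0+150,x0:x0+200],None,fx=sc,fy=sc,interpolation=cv2.INTER_CUBIC)
def d(cc,r,z):
    p=(proj("side",circ(cc,r,z))-[x0,y0]+.5)*sc; cv2.polylines(c,[np.round(p*16).astype(int)],True,(0,0,255),1,cv2.LINE_AA,4)
d(e,12,42);d((440,-4),65.5,74.5);d((440,-4),17.5,67.5);d((440,-4),20,8.5)
cv2.imwrite("pics/s4.png",c)
```

```text
[ 502.64599904 -389.55491802  134.71874329] 55.9481211474902
```

View pics/s4.png

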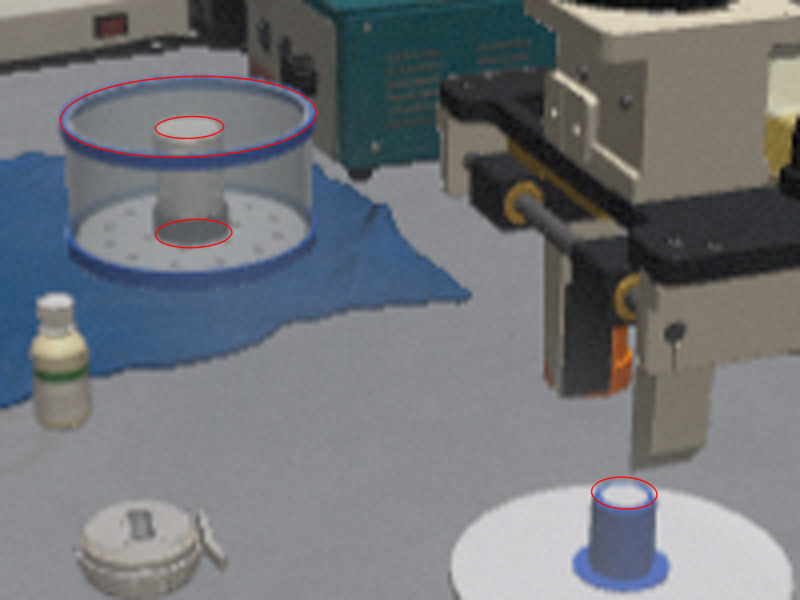

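The canister stands centred in the pot (190,185), and the knob top (623,493) matches the tool axis. Grasping the lid.

play_rows --moves '[0, 0, -0.6, 0, 0, 0, 56, 0, 0, -1.2, 0, 0, 0, 56, 0, 0, -1.7, 0, 0, 0, 56, 0, 0, -2, 0, 0, 0, 56, 0, 0, -2.05, 0, 0, 0, 56, 0, 0, -2.05, 0, 0, 0, 45, 0, 0, -2.05, 0, 0, 0, 36, 0, 0, -2.05, 0, 0, 0, 30, 0, 0, -2.05, 0, 0, 0, 26, 0, 0, -2.05, 0, 0, 0, 22, 0, 0, -2.05, 0, 0, 0, 18, 0, 0, -2.05, 0, 0, 0, 18, 0, 0, -2.05, 0, 0, 0, 18, 0, 0, -2.05, 0, 0, 0, 18, 0, 0, -2.05, 0, 0, 0, 18, 0, 0, -2.05, 0, 0, 0, 18]' --grip_force 30

```text
time: 11.08
ee_pos: [502.4, -390.7, 83.5]
tool_rot: [-3.141, 0.001, -3.14]
contact_force: [-0.9, -0.4, 5.8]
opening: 23.2
gripper_force: 30.0
```

play_rows --moves '[0, 0, 0.3, 0, 0, 0, 18, 0, 0, 0.9, 0, 0, 0, 18, 0, 0, 1.7, 0, 0, 0, 18, 0, 0, 2.6, 0, 0, 0, 18, 0, 0, 3.5, 0, 0, 0, 18, 0, 0, 4.2, 0, 0, 0, 18, -0.1, 0.7, 4.6, 0, 0, 0, 18, -0.3, 1.8, 4.6, 0, 0, 0, 18, -0.5, 3.1, 4.6, 0, 0, 0, 18, -0.7, 4.4, 4.6, 0, 0, 0, 18, -0.9, 5.7, 4.6, 0, 0, 0, 18, -1.1, 7, 4.6, 0, 0, 0, 18, -1.3, 8.3, 4.6, 0, 0, 0, 18, -1.5, 9.6, 4.6, 0, 0, 0, 18, -1.8, 10.9, 4.6, 0, 0, 0, 18, -2, 12.2, 4.6, 0, 0, 0, 18, -2.2, 13.4, 4.6, 0, 0, 0, 18, -2.4, 14.5, 4.6, 0, 0, 0, 18, -2.5, 15.2, 4.6, 0, 0, 0, 18, -2.5, 15.45, 4.6, 0, 0, 0, 18]'

```text
time: 12.75
ee_pos: [438.4, -0.8, 197.8]
tool_rot: [3.14, -0.002, -3.136]
contact_force: [0.4, 0.8, -2.3]
opening: 23.3
gripper_force: 30.0
```

play_rows --moves '[0, 0, -0.3, 0, 0, 0, 18, 0, 0, -0.5, 0, 0, 0, 18, 0, 0, -0.5, 0, 0, 0, 18, 0, 0, -0.5, 0, 0, 0, 18]'

```text
time: 13.08
ee_pos: [439.4, -5.5, 185.0]
tool_rot: [-3.141, -0.001, 3.14]
contact_force: [0.4, -0.1, -3.0]
opening: 23.2
gripper_force: 30.0
```

Run:
```python
from h import *
img=bot.read_camera("side")[:,:,::-1].copy();s=bot.observe();e=s["ee_pos"];print(e,s["tool_rot"],s["opening"],s["contact_force"])
x0,y0,sc=180,120,6.
c=cv2.resize(img[y0:y0+100,x0:x0+130],None,fx=sc,fy=sc,interpolation=cv2.INTER_CUBIC)
def d(cc,r,z):
    p=(proj("side",circ(cc,r,z))-[x0,y0]+.5)*sc; cv2.polylines(c,[np.round(p*16).astype(int)],True,(0,0,255),1,cv2.LINE_AA,4)
d(e,64,e[2]-71);d((440,-4),65.5,74.5);d((440,-4),65.5,3)
cv2.imwrite("pics/s5.png",c)
```

```text
[439.6797784   -5.3796598  185.26151729] [-3.14090169e+00 -5.98184685e-04  3.14048898e+00] 23.176515978394324 [ 0.15720471  0.17931312 -1.48356963]
```

View pics/s5.png

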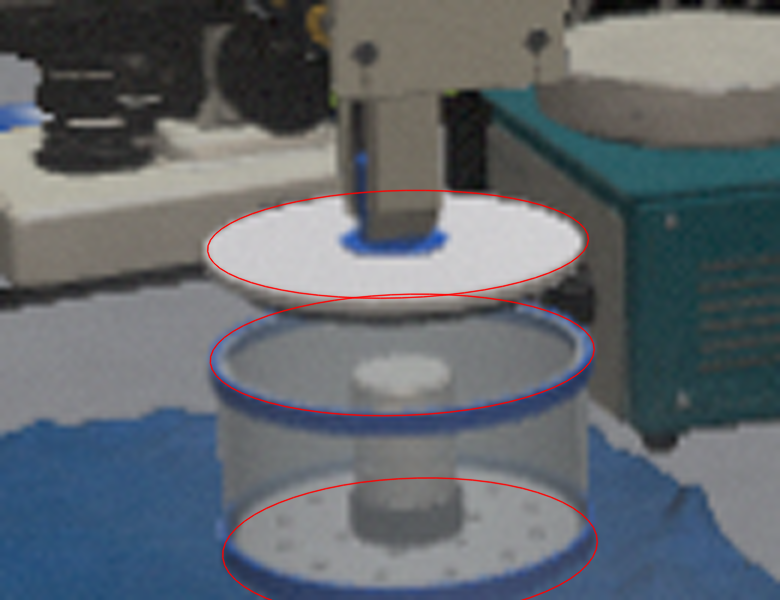

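The lid (203–584) hangs level about 0.7 px left of the tool-based overlay and the rim (210–594) fits, so I shift +x by about 1.3 mm and lower slowly.

play_rows --moves '[0.05, 0, -0.3, 0, 0, 0, 18, 0.05, 0, -0.6, 0, 0, 0, 18, 0.05, 0, -0.85, 0, 0, 0, 18, 0.05, 0, -1, 0, 0, 0, 18, 0.05, 0, -1.05, 0, 0, 0, 18, 0.05, 0, -1.1, 0, 0, 0, 18, 0.05, 0, -1.15, 0, 0, 0, 18, 0.05, 0, -1.15, 0, 0, 0, 18, 0.05, 0, -1.15, 0, 0, 0, 18]'

```text
time: 13.88
ee_pos: [441.1, -4.0, 156.9]
tool_rot: [3.141, 0.0, -3.14]
contact_force: [-0.6, 0.4, -1.6]
opening: 23.3
gripper_force: 30.0
```

Run:
```python
from h import *
s=bot.observe();print(s["ee_pos"],s["contact_force"],s["moment"])
```

```text
[441.08611382  -3.99856872 156.86826853] [-0.5637363   0.38352128 -1.6431991 ] [ 0.04561597  0.05989575 -0.03288635]
```

play_rows --moves '[0, 0, -0.03, 0, 0, 0, 18, 0, 0, -0.06, 0, 0, 0, 18, 0, 0, -0.09, 0, 0, 0, 18, 0, 0, -0.12, 0, 0, 0, 18, 0, 0, -0.12, 0, 0, 0, 18, 0, 0, -0.12, 0, 0, 0, 18]'

```text
time: 14.38
ee_pos: [440.9, -4.0, 153.7]
tool_rot: [3.142, -0.0, -3.14]
contact_force: [0.1, -0.2, -1.2]
opening: 23.0
gripper_force: 30.0
```

play_rows --moves '[0, 0, -0.03, 0, 0, 0, 18, 0, 0, -0.06, 0, 0, 0, 18, 0, 0, -0.06, 0, 0, 0, 18, 0, 0, -0.06, 0, 0, 0, 18]'

```text
time: 14.72
ee_pos: [441.0, -4.0, 152.2]
tool_rot: [3.142, -0.0, -3.14]
contact_force: [-0.4, 0.9, -2.3]
opening: 23.2
gripper_force: 30.0
```

No contact forces: the step is in the mouth. The last millimetre next.

play_rows --moves '[0, 0, -0.02, 0, 0, 0, 18, 0, 0, -0.04, 0, 0, 0, 18, 0, 0, -0.04, 0, 0, 0, 18, 0, 0, -0.04, 0, 0, 0, 18]'

```text
time: 15.05
ee_pos: [441.0, -4.0, 151.9]
tool_rot: [3.141, 0.0, -3.14]
contact_force: [-4.1, 1.4, 12.4]
opening: 23.7
gripper_force: 30.0
```

Contact came at the expected seat height (12 N). Release slowly and back off straight up.

play_rows --moves '[0, 0, 0.02, 0, 0, 0, 24, 0, 0, 0.02, 0, 0, 0, 27, 0, 0, 0.02, 0, 0, 0, 31, 0, 0, 0.02, 0, 0, 0, 36, 0, 0, 0.02, 0, 0, 0, 42, 0, 0, 0.02, 0, 0, 0, 48, 0, 0, 0.02, 0, 0, 0, 50, 0, 0, 0.02, 0, 0, 0, 50, 0, 0, 0.02, 0, 0, 0, 50, 0, 0, 0.5, 0, 0, 0, 50, 0, 0, 1.2, 0, 0, 0, 50, 0, 0, 2.2, 0, 0, 0, 50, 0, 0, 3.2, 0, 0, 0, 50, 0, 0, 4.2, 0, 0, 0, 50, 0, 0, 5, 0, 0, 0, 50, 0, 0, 5, 0, 0, 0, 50, 0, 0, 5, 0, 0, 0, 50]'

```text
time: 16.47
ee_pos: [441.4, -3.8, 277.0]
tool_rot: [3.14, 0.002, -3.14]
contact_force: [-0.0, 1.1, -0.1]
opening: 50.1
gripper_force: 0.0
```

Run:
```python
from h import *
img=bot.read_camera("side")[:,:,::-1].copy();s=bot.observe();e=s["ee_pos"];print(e,s["opening"],s["contact_force"])
x0,y0,sc=180,120,6.
c=cv2.resize(img[y0:y0+100,x0:x0+130],None,fx=sc,fy=sc,interpolation=cv2.INTER_CUBIC)
def d(cc,r,z):
    p=(proj("side",circ(cc,r,z))-[x0,y0]+.5)*sc; cv2.polylines(c,[np.round(p*16).astype(int)],True,(0,0,255),1,cv2.LINE_AA,4)
d((440,-4),64,80.5);d((440,-4),12,110.5)
cv2.imwrite("pics/s6.png",c)
```

```text
[440.81615913  -3.83102905 276.05227765] 50.130953555806826 [-0.19571716  1.07656092 -0.25181384]
```

View pics/s6.png

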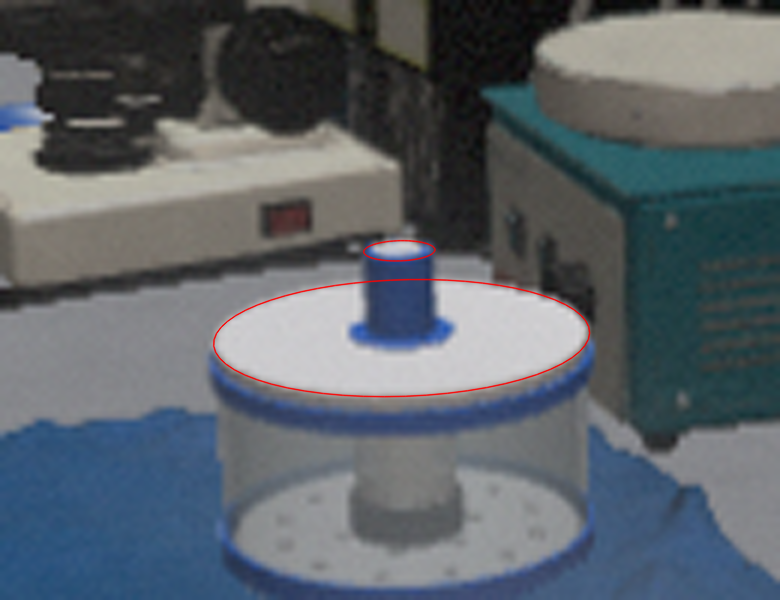

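The lid lies flat on the rim (213–590) and its knob top (400,250) matches the seated overlay. The canister stands upright inside at (405,510). Handing in.

```bash
python3 -c "
from station import bot
print(bot.close_job())"
```

```text
the job is handed in; nothing more can be done
None
```

The canister stands upright in the pot and the lid is seated flat on the rim and released; the last side view confirmed both, and I handed the job in, though it returned no verdict.

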